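Hang the peg basket and raise the telescopic stand

TASK

Hang the peg basket by its handle on the two-pronged hook of the telescopic stand, let go of it, then squeeze the release button on the stand's grip and pull the column up, past its first stop, all the way to its second stop. Nothing locks it up there, so finish while still holding the grip squeezed and the stand fully extended, with the basket hanging still on the hook. Do not tip the basket far enough to spill pegs, and leave the other things on the counter where they are.

Things in the scene. Friction and masses are not known exactly. Their poses are not given: they have to be found in the camera images.
- basket: White plastic peg basket, 90 (own x) by 130 (own y) mm, walls 55 high, about 0.18 kg, fixed wooden pegs inside. A rigid handle arches over it along own y: uprights at y = +-62 mm carry a straight crossbar 12 mm wide, 10 mm thick, its underside 115 mm and top 125 mm above the basket's underside. The other tub has no handle. Same after a half turn. Origin: centre of underside, z up.
- basket_bar (a point): Middle of the basket's crossbar, 120 mm above the basket's underside; axes as the basket's. Bar free for gripping between y = -58 and +58 mm.
- stand: Fixed telescopic stand: white foot plate 120 (x) by 130 (y) by 14 mm, outer tube of 32 mm diameter with a 40 mm collar, top at 140 mm. Origin: on the tube's axis at table level. The hook points along its own -x (roughly towards the robot), the button faces its own +x.
- fork: Two-pronged steel hook on the sliding column: two 8 mm round prongs at y = +-40 mm (72 mm open between them) run to the stand's -x from a cross rod 25 mm in front of the axis, 154 mm high with the column down, dip to a seat and end in upturned tips 119 mm in front of the axis, tops 160 mm high. Origin: the stand's origin, raised by the column's travel.
- fork_seat (a point): Middle of the hook's seat, midway between the prongs, 96 mm in front of the axis (own -x), 144 mm high with the column down: the underside of a hung bar rests at this height, along the stand's y. Trough 14 mm wide at the bottom, 45 degree flanks 14 mm high. The basket is wider than the hook: bring the bar in over the tips along +x with the basket's rim below the prongs (undersides 136 mm).
- grip: Grey plastic cross grip on top of the column, 28 (x) by 110 (y) by 30 (z) mm. Its origin is NOT its middle: it is the stand's origin raised by the column's travel. Axes as the stand's.
- grip_mid (a point): Middle of the grip, on the axis, 205 mm above the table with the column down. Take the grip here from above with the fingers closing along the stand's x: one finger on the button, the other on the bare face.
- button (a joint): Release button: black key 36 (y) by 20 (z) mm in the middle of the grip's +x face, standing 8 mm out. 0 = out, 0.006 m = fully in (towards the stand's -x); spring about 3 N at first, 6 N fully in. Beyond about 0.003 the column is free; the key springs back when let go.
- column (a joint): Travel of the column straight up, m: 0 = down (locked unless the button is in; 1.5 mm play), 0.05 = first stop (catches within 1.5 mm of it if the button is out; no resistance with it in), 0.10 = second stop (end of travel, no lock: let go there it sinks by its weight to the first stop). Column, hook and grip weigh 0.48 kg; friction 1 N, damping 12 N s/m.
- tub: Open white peg tub without a handle, 90 by 100 by 55 mm; leave alone. Origin: centre of underside.
- detergent: White bottle, 72 mm diameter, 190 mm high; leave alone. Origin: centre of underside.
- softener: Blue bottle, 64 mm diameter, 150 mm high; leave alone. Origin: centre of underside.
- measure: White measuring cup, 68 mm diameter, 60 mm high; leave alone. Origin: centre of underside.
- lint_brush: Brush lying flat; leave alone.
- soap: Wrapped bar of soap, 90 by 60 by 32 mm; leave alone. Origin: centre of underside.

How it is judged:
On the way, in this order (a step that is already met when the one before it is completed fails the run):
1. the basket hangs by its handle on the hook, let go, with the column still down (distance between basket_bar and fork_seat below 0.02 m and contact force between basket and fork above 0.5 N and contact force between basket and the fingers below 0.05 N and value of joint column below 0.01 m), for 0.2 s.
2. the release button is squeezed in by the fingers (value of joint button above 0.003 m and contact force between the fingers and grip above 2 N), for 0.1 s.
At the end, for the whole second after the job is handed in: The column is within 8 mm of its second stop, held there by the fingers squeezing the grip with the button in (more than 3 mm); the basket hangs on the hook alone (bar middle within 20 mm of the seat point), upright within 0.3 rad, over 100 mm above the table, nearly still (under 0.05 m/s) (all of step 2 and value of joint column above 0.092 m and distance between basket_bar and fork_seat below 0.02 m and contact force between basket and fork above 0.5 N and contact force between basket and the arm below 0.1 N and height (world z) of basket above 0.1 m and angle between basket's own z axis and vertical below 0.3 rad and linear speed of basket below 0.05 m/s); the arm keeps its last pose, push and grip.
It fails at once if the basket is tipped (over 0.8 rad) and spills pegs (angle between basket's own z axis and vertical above 0.8 rad).
It fails at once if another thing on the counter is shoved (over 30 mm) (distance of any of tub, detergent, softener, measure, lint_brush, soap from where it was at the start of the episode above 0.03 m).
It also fails if it takes over 64 s, if anything falls off the work surface, if the arm or the gripper's body presses on something with over 40 N, if the wrist force passes 120 N, or if a joint passes its speed limit or range.

ROBOT

A 7-joint arm with a two-finger parallel gripper is mounted at the origin on the work surface. World frame = base frame: x ahead of the robot, y to its left, z up, the work surface at z = 0. Lengths are in m, angles in rad, forces in N, time in s.
With the tool pointing down it reaches from about 0.4 to 0.925 m from the base axis. Payload 5.6 kg.
Tool frame: the origin (TCP) lies midway between the tips of the shut fingers; the grasp point (between the pads) lies manip.grip_depth behind it (manip.grip_depth is the distance from the TCP to the grasp point, in m); z points along the fingers, y is the line along which they close (so a half turn about z gives the same grasp; the last joint's range is limited). The gripper opens to 85 mm and grips with 20 to 120 N. Pads are 22 mm wide; open, the fingers measure 114 mm over their backs; the gripper's body (76 mm by 85 mm) begins 54 mm behind the grasp point. The pads swing forward as they close: fully open they stand 13 mm farther back than shut.
Start: joints at [1.264, 0.468, -0.012, 1.603, 0.006, 1.071, -0.056], TCP at [0.169, -0.628, 0.231] pointing down, gripper open.
Joint ranges: [-2.53, 2.53], [-0.31, 2.02], [-1.57, 1.55], [0.28, 2.44], [-1.29, 4.43], [0.15, 1.84], [-2.92, 2.92]. Speed limits (rad/s): [2.57, 2.57, 3.14, 3.14, 3.14, 3.14, 3.14].

INTERFACE

Orientations are given as a rotation vector (axis times angle).
In Python, from cell import manip gives the robot as it stands.
- The arm moves only by the tool nudge_tcp, called after "Emit:" as name(argument=value, ...), one argument or row to a line, values as JSON. Schema: {"type":"object","properties":{"plan":{"type":"array","items":{"type":"number"},"minItems":6,"maxItems":120},"jaw":{"type":"number"},"squeeze":{"type":"number"},"only":{"type":"string"},"quiet":{"type":"boolean"},"lines":{"type":"string"}},"required":["plan"],"additionalProperties":false}. plan is one flat list of numbers that holds 1 to 20 rows one after another, with no inner brackets; each row has 6 numbers: dx, dy, dz in shares of 0.3 m (1.0 is 0.3 m), then a rotation vector rx, ry, rz in fractions of the full range, 1 being 4 rad; each row shifts and turns the commanded pose from where the row before left it, along the tool's axes as they then stand; what a row does not reach is not made up. A row lasts 1/10 s, in which the tool goes at most 0.05 m and 0.15 rad, less where a joint would pass 70% of its speed; a pose out of reach is approached as far as the arm can. jaw is the finger opening in m, set as the call begins (left out keeps the last). The fingers move at their own pace and stop on an object; squeeze is the grip in N (left out, the last holds). Time passes only in rows, so rows that do not move let the fingers close. The tool returns the time, the measured TCP pose, the force, the opening and the grip force at its end. only (a regular expression) keeps the lines of the reply that match it, lines (a string "A,B") keeps lines A to B, and quiet returns only ok. No shift or turn number may pass 1 either way. Input that does not fit is refused with a message, and nothing moves.
- manip.sense(): the state, without advancing time (a new reading comes with each control period).
- manip.read_camera(name): name is "scene" or "top"; returns a dict with "pixels" (480x640x3 uint8, red, green, blue), "K" (3x3 intrinsics, pixels), "R" (3x3) and "t" (3): a world point X has camera coordinates R X + t. Camera axes: x right, y down, z forward; pixel columns grow to the right and rows downward; lengths in m; the calibration is good to about 2 mm. A picture is of the moment at which its call begins. There is no depth.
- manip.job_done(): hands the job in; it is judged then, once.
The state is a dict: "clock": time; "joint_positions": joint angles; "joint_vel": joint speeds; "tau": joint torques, N m; "tcp_pos": TCP position; "ee_rot": TCP orientation; "ft_force": force on the tool from outside, world axes, zero at the start; "wrist_torque": the same for the moment, N m; "finger_gap": finger opening in m; "grip_force": force on a finger pad.
Only numpy, scipy, OpenCV 4.12 (cv2) and the standard library are available. Lean on these libraries where they do the work, as an engineer would, in place of code of your own. Each camera call takes 0.05 s, during which the arm holds its last target. There are 200 camera calls.

## Working session

There is one attempt and no reset: what is moved stays moved. The work goes in short steps, Python scripts to look and compute and a tool call to move; the robot and the scene stay as the last step left them, time stands still between calls to the robot, and variables do not carry over. Pictures are saved under pics/ and viewed, at most 10 in all, crops included, and the job is handed in when it is done.

```bash
ls; mkdir -p pics; python3 - <<'E'
from cell import manip
import cv2,numpy as np
for n in("scene","top"):
    d=manip.read_camera(n);cv2.imwrite(f"pics/{n}0.png",d["pixels"][:,:,::-1]);print(n,d["K"].tolist(),np.round(d["R"],4).tolist(),d["t"].tolist())
s=manip.sense();print(s,manip.grip_depth)
E
```

```text
cell.py
pics
scene [[449.96300860655765, 0.0, 308.7625993805433], [0.0, 449.96300860655765, 240.25930964966017], [0.0, 0.0, 1.0]] [[0.8157, 0.5781, 0.0201], [0.4348, -0.5899, -0.6804], [-0.3815, 0.5637, -0.7326]] [-0.5015606912294739, -0.1476453444361662, 1.2582834559667448]
top [[534.1064138133212, 0.0, 317.264340006832], [0.0, 534.1064138133212, 244.39884679628375], [0.0, 0.0, 1.0]] [[-0.0277, -0.9995, -0.0136], [-0.9819, 0.0298, -0.1873], [0.1876, 0.0082, -0.9822]] [0.044409019793487305, 0.6290500140603659, 1.2116465029243035]
{'clock': 0.1, 'joint_positions': array([ 1.26397657,  0.46827717, -0.01159087,  1.60353105,  0.00602368,
        1.07138689, -0.05629468]), 'joint_vel': array([ 0.00065294, -0.00051964,  0.00014882, -0.00117155,  0.00095497,
        0.00073363, -0.00025607]), 'tau': array([ 7.18197753e-04, -5.33516300e+01,  2.13119981e-02, -2.51961404e+01,
        1.14561277e-02,  4.31906286e-03, -1.64766180e-05]), 'tcp_pos': array([ 0.16929476, -0.62705322,  0.23044152]), 'ee_rot': array([-3.11279488e+00, -4.12914082e-01,  5.40698628e-04]), 'ft_force': array([-0.48612971,  0.2615626 , -0.38458031]), 'wrist_torque': array([-0.05125178,  0.00330204, -0.00705812]), 'grip_force': 0.0, 'finger_gap': 0.08555842183337199} 0.0187
```

View pics/scene0.png

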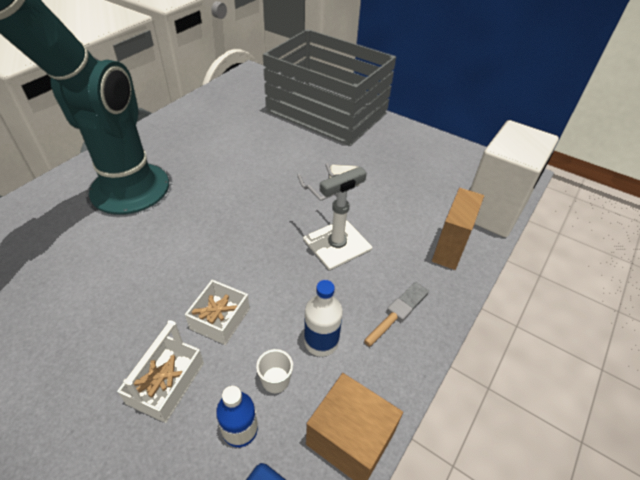

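View pics/top0.png

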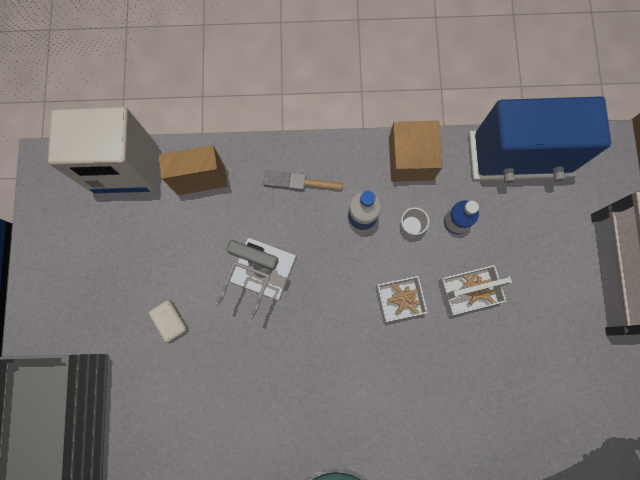

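The scene view shows the basket at (160,375), the tub at (217,310), and the stand with its foot at (338,243) and grip at (343,182). The top view shows the basket bar from (443,294) to (511,281), the stand's grip from (230,246) to (277,263), and prongs pointing down-left. I'll zoom in to get precise pixel points.

```bash
python3 - <<'E'
import cv2,numpy as np
t=cv2.imread("pics/top0.png");s=cv2.imread("pics/scene0.png")
f=lambda im,x,y,w,h:cv2.resize(im[y:y+h,x:x+w],(400,300),interpolation=cv2.INTER_CUBIC)
a=np.vstack([np.hstack([f(t,430,255,100,75),f(t,208,235,100,75)]),np.hstack([f(s,105,320,120,90),f(s,285,155,120,90)])])
cv2.imwrite("pics/z.png",a)
E
```

```text
(no output)
```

View pics/z.png

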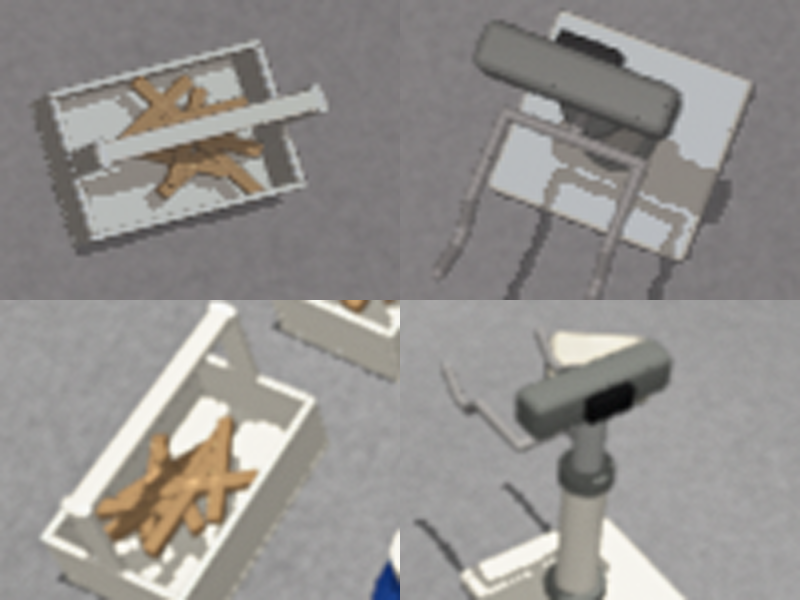

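The zoom shows the bar ends clearly, plus the rim corners, foot corners, grip outline and key on the +x face. I'll cast rays from these points.

```bash
cat > h.py <<'E'
import numpy as np
from cell import manip
def ray(d,u,v):
    R,t=np.array(d["R"]),np.array(d["t"]);return -R.T@t,R.T@np.linalg.inv(d["K"])@[u,v,1]
def onz(d,u,v,z):
    c,r=ray(d,u,v);return c+r*(z-c[2])/r[2]
def proj(d,X):
    p=np.array(d["K"])@(np.array(d["R"])@X+d["t"]);return p[:2]/p[2]
E
python3 - <<'E'
from h import *
T=manip.read_camera("top");S=manip.read_camera("scene")
def tc(p,ox,oy,z): return onz(T,ox+p[0]/4-.4,oy+p[1]/4-.4,z)
def sc(p,ox,oy,z): return onz(S,ox+p[0]*.3-.35,oy+p[1]*.3-.35,z)
def ang(a,b): d=b-a;return np.degrees(np.arctan2(d[1],d[0])),np.linalg.norm(d[:2])
def show(n,P):
    P=np.array(P);print(n,P.mean(0).round(4),[np.round(ang(P[i],P[(i+1)%len(P)]),3).tolist() for i in range(len(P))])
show("bar top",[tc(p,430,255,.125) for p in [(98,155),(326,98)]])
show("rim",[tc(p,430,255,.055) for p in [(50,94),(260,40),(306,185),(90,242)]])
show("foot",[tc(p,208,235,.014) for p in [(165,12),(353,85),(285,260),(90,188)]])
show("grip",[tc(p,208,235,.213) for p in [(92,20),(282,95),(262,140),(76,62)]])
show("rod",[tc(p,208,235,.154) for p in [(103,115),(243,160)]])
show("tip",[tc(p,208,235,.158) for p in [(38,275)]])
show("bar scene",[sc(p,105,320,.125) for p in [(222,10),(75,207)]])
show("rim scene",[sc(p,105,320,.055) for p in [(318,98),(42,240)]])
c=manip.sense()
from scipy.spatial.transform import Rotation as Ro
print(Ro.from_rotvec(c["ee_rot"]).as_matrix().round(3).tolist(),c["clock"])
# tub rim
for n,z in(("det",0.1),):pass
print("tub",onz(T,402,300,.055),"det",onz(T,368,198,.19),"soft",onz(T,471,207,.15),"meas",onz(T,415,222,.06))
E
```

```text
bar top [ 0.5123 -0.3377  0.125 ] [[-77.731, 0.131], [102.269, 0.131]]
rim [ 0.5123 -0.3372  0.055 ] [[-77.291, 0.129], [-167.528, 0.088], [102.927, 0.131], [11.044, 0.089]]
foot [0.5828 0.1601 0.014 ] [[-113.121, 0.126], [157.789, 0.115], [68.23, 0.128], [-23.131, 0.118]]
grip [0.5838 0.1614 0.213 ] [[-113.363, 0.108], [155.343, 0.026], [65.543, 0.106], [-20.588, 0.024]]
rod [0.5619 0.1721 0.154 ] [[-109.505, 0.081], [70.495, 0.081]]
tip [0.4887 0.2445 0.158 ] [[0.0, 0.0]]
bar scene [ 0.5155 -0.3387  0.125 ] [[-77.771, 0.124], [102.229, 0.124]]
rim scene [ 0.5165 -0.3377  0.055 ] [[-111.747, 0.158], [68.253, 0.158]]
[[0.965, 0.261, -0.0], [0.261, -0.965, 0.001], [-0.0, -0.001, -1.0]] 0.2
tub [ 0.49269288 -0.16817649  0.055     ] det [ 0.70409277 -0.08757954  0.19      ] soft [ 0.68728315 -0.31953903  0.15      ] meas [ 0.67747508 -0.2091608   0.06      ]
```

Units first: shifts go in shares of 0.3 m and turns go in shares of 4 rad. So 0.0407 m is 0.1357, -0.0189 m is -0.063.

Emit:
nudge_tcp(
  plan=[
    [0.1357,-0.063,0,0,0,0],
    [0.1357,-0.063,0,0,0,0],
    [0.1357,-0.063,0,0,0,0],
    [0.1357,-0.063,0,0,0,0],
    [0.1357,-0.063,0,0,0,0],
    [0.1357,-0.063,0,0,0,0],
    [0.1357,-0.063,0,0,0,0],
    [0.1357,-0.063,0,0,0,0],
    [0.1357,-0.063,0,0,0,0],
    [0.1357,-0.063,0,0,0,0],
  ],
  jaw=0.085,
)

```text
refused: plan[0]: [0.1357, -0.063, 0, 0, 0, 0] is not of type 'number' (schema: type "number"). Nothing was moved.
```

Wrong form. The message asks for one flat list, 6 numbers to a row, no inner brackets, so I'll send the same numbers that way.

Emit:
nudge_tcp(
  plan=[0.1357,-0.063,0,0,0,0,0.1357,-0.063,0,0,0,0,0.1357,-0.063,0,0,0,0,0.1357,-0.063,0,0,0,0,0.1357,-0.063,0,0,0,0,0.1357,-0.063,0,0,0,0,0.1357,-0.063,0,0,0,0,0.1357,-0.063,0,0,0,0,0.1357,-0.063,0,0,0,0,0.1357,-0.063,0,0,0,0],
  jaw=0.085,
)

```text
clock: 1.2
tcp_pos: [0.5142, -0.3377, 0.2312]
ee_rot: [3.114, 0.413, -0.0]
ft_force: [0.3, -0.4, 0.5]
finger_gap: 0.0849
grip_force: 0.0
```

Emit:
nudge_tcp(
  plan=[0,0,0,0,0,-0.0346,0,0,0,0,0,-0.0346,0,0,0,0,0,-0.0346,0,0,0,0,0,-0.0346,0,0,0,0,0,-0.0346,0,0,0,0,0,-0.0346,0,0,0,0,0,-0.0346,0,0,0,0,0,-0.0346,0,0,0,0,0,-0.0346,0,0,0,0,0,-0.0346,0,0,0,0,0,-0.0346,0,0,0,0,0,0,0,0,0,0,0,0],
)

```text
clock: 2.5
tcp_pos: [0.5129, -0.3391, 0.2311]
ee_rot: [-1.974, -2.444, -0.0]
ft_force: [0.3, -0.1, 0.6]
finger_gap: 0.085
grip_force: 0.0
```

```bash
cat >> h.py <<'E'
def rel(p,yaw):  # tool-frame shift and rz to TCP p with tool y at yaw deg
    from scipy.spatial.transform import Rotation as Ro
    s=manip.sense();R=Ro.from_rotvec(s["ee_rot"]).as_matrix()
    c=np.cos(np.radians(yaw));q=np.sin(np.radians(yaw))
    G=np.array([[-q,c,0],[c,q,0],[0,0,-1.]]).T; G=np.column_stack([[-q,c,0],[c,q,0],[0,0,-1]])
    if np.linalg.det(G)<0: G[:,0]*=-1
    print("d",(R.T@(np.array(p)-s["tcp_pos"])).round(4),"rot",Ro.from_matrix(R.T@G).as_rotvec().round(4),"t",s["clock"],"f",s["ft_force"].round(2),"gap",round(s["finger_gap"],4),"grip",round(s["grip_force"],1),"q",np.round(s["joint_positions"],2))
    print("tool x",R[:,0].round(3),"y",R[:,1].round(3))
E
python3 -c "
from h import *
rel([.5132,-.338,.1013],12.3)"
```

```text
d [0.001  0.0005 0.1298] rot [-0.0002 -0.0003 -0.0029] t 2.5 f [ 0.3  -0.14  0.55] gap 0.085 grip 0.0 q [ 0.88  0.46 -0.47  1.67  0.23  1.07  0.55]
tool x [-0.21   0.978  0.   ] y [ 0.978  0.21  -0.   ]
```

Scaled: 0.025 m is 0.0833, 0.02 m is 0.0667.

Emit:
nudge_tcp(
  plan=[0.0033,0.0017,0.0833,0,0,0,0,0,0.0833,0,0,0,0,0,0.0833,0,0,0,0,0,0.0833,0,0,0,0,0,0.0667,0,0,0,0,0,0.0333,0,0,0,0,0,0,0,0,0],
)

```text
clock: 3.2
tcp_pos: [0.5126, -0.3374, 0.0999]
ee_rot: [-1.97, -2.444, 0.001]
ft_force: [0.3, 0.2, 0.4]
finger_gap: 0.0852
grip_force: 0.0
```

Emit:
nudge_tcp(
  plan=[0,0,0,0,0,0,0,0,0,0,0,0,0,0,0,0,0,0,0,0,0,0,0,0,0,0,0,0,0,0,0,0,0,0,0,0,0,0,0,0,0,0,0,0,0,0,0,0],
  jaw=0,
  squeeze=40,
)

```text
clock: 4.0
tcp_pos: [0.514, -0.338, 0.1017]
ee_rot: [1.969, 2.446, 0.001]
ft_force: [1.7, -0.2, 2.2]
finger_gap: 0.011
grip_force: 40.6
```

Emit:
nudge_tcp(
  plan=[0,0,-0.0167,0,0,0,0,0,-0.0333,0,0,0,0,0,-0.0667,0,0,0,0,0,-0.0667,0,0,0,0,0,-0.0667,0,0,0,0,0,-0.05,0,0,0,0,0,-0.0333,0,0,0,0,0,0,0,0,0,0,0,0,0,0,0],
)

```text
clock: 4.9
tcp_pos: [0.5129, -0.3378, 0.2007]
ee_rot: [-1.969, -2.446, 0.0]
ft_force: [-0.8, 0.1, -2.7]
finger_gap: 0.0111
grip_force: 40.0
```

```bash
python3 - <<'E'
from h import *
import cv2
th=np.radians(-22.5);x=np.array([np.cos(th),np.sin(th),0]);seat=np.array([.583,.161,.149-.0187])-.096*x
rel(seat-.11*x+[0,0,.072],-22.5)
a=manip.read_camera("scene")["pixels"][250:450,50:300,::-1]
cv2.imwrite("pics/lift.png",cv2.resize(a,(625,500)))
E
```

```text
d [ 0.59    0.0059 -0.0012] rot [-1.000e-03 -3.000e-04  6.079e-01] t 4.9 f [-0.8   0.11 -2.7 ] gap 0.0111 grip 40.0 q [ 0.87  0.49 -0.46  1.7   0.25  1.01  0.54]
tool x [-0.214  0.977  0.001] y [ 0.977  0.214 -0.001]
```

View pics/lift.png

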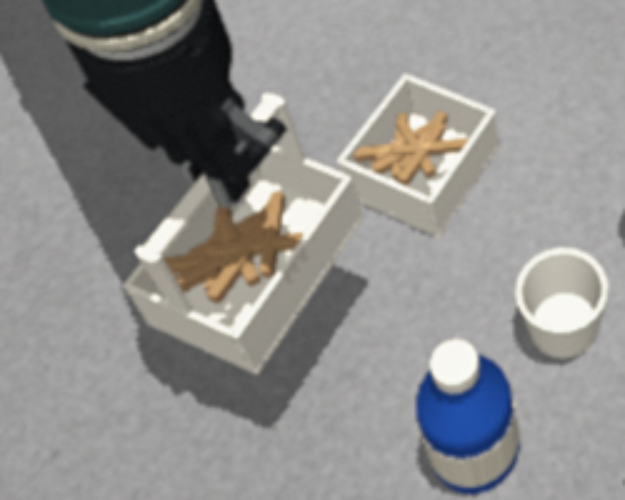

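The basket is lifted level, with the bar gripped at its middle; its near rim corner is at (255,370) in the crop and the tub is untouched. Next I carry it in front of the hook.

Scaled: 0.034 m is 0.1133, 0.03 m is 0.1.

Emit:
nudge_tcp(
  plan=[0.0333,0,0,0,0,0,0.0667,0,0,0,0,0,0.1,0,0,0,0,0,0.1133,0,0,0,0,0,0.1133,0,0,0,0,0,0.1133,0,0,0,0,0,0.1133,0,0,0,0,0,0.1133,0,0,0,0,0,0.1133,0,0,0,0,0,0.1133,0,0,0,0,0,0.1133,0,0,0,0,0,0.1133,0,0,0,0,0,0.1133,0,0,0,0,0,0.1133,0,0,0,0,0,0.1133,0,0,0,0,0,0.1133,0,0,0,0,0,0.1133,0,0,0,0,0,0.1,0,0,0,0,0,0.05,0,0,0,0,0,0.03,0,0,0,0,0],
)

```text
clock: 6.95
tcp_pos: [0.3858, 0.2401, 0.2009]
ee_rot: [-1.966, -2.45, 0.001]
ft_force: [0.4, -1.0, -2.1]
finger_gap: 0.0113
grip_force: 40.0
```

Emit:
nudge_tcp(
  plan=[0,0.01,0,0,0,0.0125,0,0.01,0,0,0,0.025,0,0,0,0,0,0.025,0,0,0,0,0,0.025,0,0,0,0,0,0.025,0,0,0,0,0,0.025,0,0,0,0,0,0.0125,0,0,0,0,0,0.002,0,0,0,0,0,0,0,0,0,0,0,0],
)

```text
clock: 7.95
tcp_pos: [0.3931, 0.2394, 0.2011]
ee_rot: [2.611, 1.746, -0.001]
ft_force: [-0.0, -0.2, -2.1]
finger_gap: 0.0111
grip_force: 40.0
```

```bash
python3 - <<'E'
from h import *
th=np.radians(-22.5);x=np.array([np.cos(th),np.sin(th),0]);seat=np.array([.583,.161,.149-.0187])-.096*x
rel(seat-.11*x+[0,0,.032],-22.5);rel(seat,-22.5)
E
```

```text
d [ 0.0003 -0.0005  0.0388] rot [-0.0002  0.0004  0.0007] t 7.95 f [-0.02 -0.19 -2.11] gap 0.0111 grip 40.0 q [-0.03  0.26 -0.67  2.05  0.2   0.9  -1.2 ]
tool x [ 0.382  0.924 -0.   ] y [ 0.924 -0.382 -0.   ]
d [0.0002 0.1095 0.0708] rot [-0.0002  0.0004  0.0007] t 7.95 f [-0.02 -0.19 -2.11] gap 0.0111 grip 40.0 q [-0.03  0.26 -0.67  2.05  0.2   0.9  -1.2 ]
tool x [ 0.382  0.924 -0.   ] y [ 0.924 -0.382 -0.   ]
```

Scaled: 0.015 m is 0.05, 0.01 m is 0.0333.

Emit:
nudge_tcp(
  plan=[0,0,0.0333,0,0,0,0,0,0.05,0,0,0,0,0,0.0333,0,0,0,0,0,0.0133,0,0,0,0,0.0333,0,0,0,0,0,0.05,0,0,0,0,0,0.05,0,0,0,0,0,0.05,0,0,0,0,0,0.05,0,0,0,0,0,0.05,0,0,0,0,0,0.05,0,0,0,0,0,0.0317,0,0,0,0,0,0,0,0,0,0,0,0,0,0,0,0],
)

```text
clock: 9.35
tcp_pos: [0.4939, 0.1979, 0.1621]
ee_rot: [-2.611, -1.745, 0.001]
ft_force: [0.7, 1.6, -1.5]
finger_gap: 0.0108
grip_force: 40.0
```

```bash
python3 - <<'E'
from h import *
import cv2
th=np.radians(-22.5);x=np.array([np.cos(th),np.sin(th),0]);seat=np.array([.583,.161,.149-.0187])-.096*x
rel(seat,-22.5)
a=manip.read_camera("scene")["pixels"][120:300,220:420,::-1];b=manip.read_camera("top")["pixels"][210:390,170:370,::-1]
cv2.imwrite("pics/over.png",np.hstack([cv2.resize(a,(400,360)),cv2.resize(b,(400,360))]))
E
```

```text
d [-0.      0.0005  0.0318] rot [-0.0009  0.0003  0.0002] t 9.35 f [ 0.66  1.62 -1.5 ] gap 0.0108 grip 40.0 q [ 0.03  0.43 -0.58  1.92  0.3   0.88 -1.1 ]
tool x [ 0.382  0.924 -0.   ] y [ 0.924 -0.382 -0.001]
```

View pics/over.png

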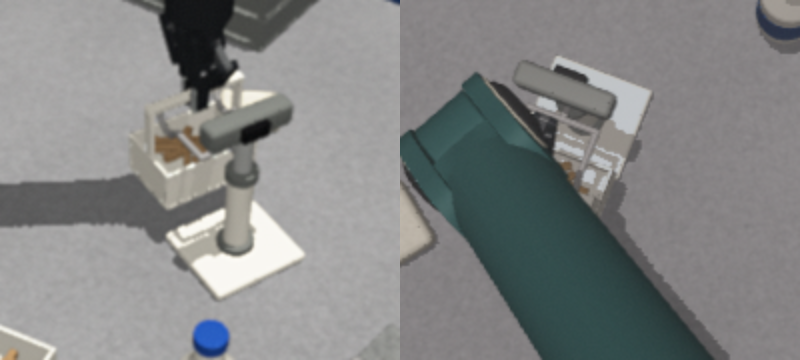

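The bar is above the prongs, with the near prong at (185,130) in the left crop inside the handle. I'll lower it onto the seat.

Scaled: 0.008 m is 0.0267, 0.006 m is 0.02.

Emit:
nudge_tcp(
  plan=[0,0,0.0267,0,0,0,0,0,0.0267,0,0,0,0,0,0.02,0,0,0,0,0,0.0133,0,0,0,0,0,0.01,0,0,0,0,0,0,0,0,0,0,0,0,0,0,0],
)

```text
clock: 10.15
tcp_pos: [0.4944, 0.1978, 0.1333]
ee_rot: [-2.612, -1.745, -0.0]
ft_force: [1.2, 0.6, -1.2]
finger_gap: 0.011
grip_force: 40.0
```

Emit:
nudge_tcp(
  plan=[0,0,0.0033,0,0,0,0,0,0.0033,0,0,0,0,0,0,0,0,0,0,0,0,0,0,0],
)

```text
clock: 10.55
tcp_pos: [0.4949, 0.1977, 0.1316]
ee_rot: [2.612, 1.745, 0.002]
ft_force: [1.5, -0.9, 0.4]
finger_gap: 0.0113
grip_force: 40.3
```

Scaled: 0.001 m is 0.0033.

Emit:
nudge_tcp(
  plan=[0,0,0.0033,0,0,0,0,0,0,0,0,0,0,0,0,0,0,0],
)

```text
clock: 10.85
tcp_pos: [0.4953, 0.1978, 0.1307]
ee_rot: [2.612, 1.745, 0.003]
ft_force: [3.4, -0.3, 2.4]
finger_gap: 0.0111
grip_force: 40.6
```

Emit:
nudge_tcp(
  plan=[0,0,0.0033,0,0,0,0,0,0,0,0,0,0,0,0,0,0,0],
)

```text
clock: 11.15
tcp_pos: [0.4953, 0.1978, 0.1305]
ee_rot: [2.611, 1.744, 0.003]
ft_force: [0.6, -1.2, 9.0]
finger_gap: 0.0113
grip_force: 41.5
```

Scaled: -0.001 m is -0.0033.

Emit:
nudge_tcp(
  plan=[0,0,-0.0033,0,0,0,0,0,0,0,0,0],
)

```text
clock: 11.35
tcp_pos: [0.4952, 0.1977, 0.1307]
ee_rot: [2.612, 1.745, 0.003]
ft_force: [3.5, -1.6, 3.8]
finger_gap: 0.0112
grip_force: 40.7
```

Emit:
nudge_tcp(
  plan=[0,0,0,0,0,0,0,0,0,0,0,0,0,0,0,0,0,0,0,0,0,0,0,0,0,0,0,0,0,0,0,0,0,0,0,0],
  jaw=0.05,
)

```text
clock: 11.95
tcp_pos: [0.4942, 0.1978, 0.1301]
ee_rot: [-2.612, -1.746, 0.001]
ft_force: [-0.7, -0.0, 0.2]
finger_gap: 0.0499
grip_force: 0.0
```

Emit:
nudge_tcp(
  plan=[0,0,-0.0167,0,0,0,0,0,-0.0333,0,0,0,0,0,-0.05,0,0,0,0,0,-0.0667,0,0,0,0,0,-0.1,0,0,0,0,0,-0.1,0,0,0,0,0,-0.1,0,0,0,0,0,0,0,0,0,0,0,0,0,0,0],
)

```text
clock: 12.85
tcp_pos: [0.4947, 0.1978, 0.2718]
ee_rot: [2.611, 1.745, 0.004]
ft_force: [0.1, 0.4, -0.2]
finger_gap: 0.0498
grip_force: 0.0
```

```bash
python3 - <<'E'
from h import *
import cv2
rel([.583,.161,.205-.0187],-22.5)
a=manip.read_camera("scene")["pixels"][120:300,220:420,::-1];b=manip.read_camera("top")["pixels"][210:390,170:370,::-1]
cv2.imwrite("pics/hung.png",np.hstack([cv2.resize(a,(400,360)),cv2.resize(b,(400,360))]))
E
```

```text
d [-0.0003  0.0955  0.0857] rot [ 0.0023 -0.0012 -0.0001] t 12.85 f [ 0.08  0.39 -0.24] gap 0.0498 grip 0.0 q [ 0.08  0.3  -0.63  1.81  0.2   1.09 -1.01]
tool x [0.383 0.924 0.001] y [ 0.924 -0.383  0.002]
```

View pics/hung.png

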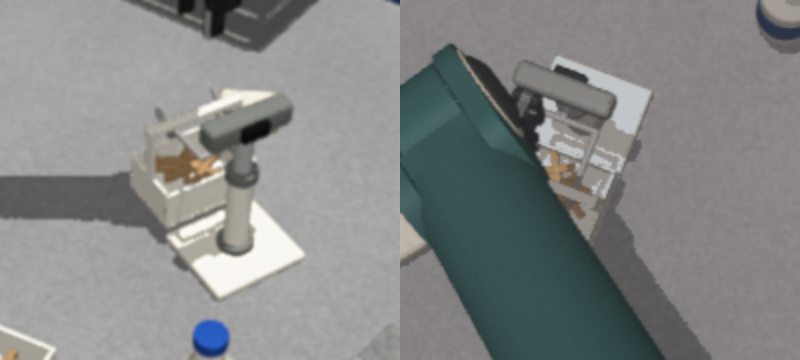

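The basket hangs level on both prongs and the fingers are clear above it. Now to the grip.

Scaled: 0.025 m is 0.0833, 0.02 m is 0.0667, -0.002 rad is -0.0005.

Emit:
nudge_tcp(
  plan=[0,0.05,0,0,0,0,0,0.0833,0,0,0,0,0,0.0833,0,0,0,0,0,0.0667,0,0,0,0,0,0.0383,0,-0.0005,0.0003,0,0,0,0,0,0,0,0,0,0.0667,0,0,0,0,0,0.0667,0,0,0,0,0,0.0667,0,0,0,0,0,0.05,0,0,0,0,0,0.0333,0,0,0,0,0,0,0,0,0,0,0,0,0,0,0],
  jaw=0.07,
)

```text
clock: 14.25
tcp_pos: [0.5839, 0.1612, 0.1858]
ee_rot: [2.611, 1.745, 0.004]
ft_force: [0.8, 0.3, 1.6]
finger_gap: 0.0703
grip_force: 0.0
```

```bash
python3 -c "
from h import *
rel([.5839,.1606,.205-.0187],-22.5)"
```

```text
d [-0.0006  0.0002 -0.0005] rot [ 0.0024 -0.0015  0.0004] t 14.25 f [0.83 0.26 1.55] gap 0.0703 grip 0.0 q [ 0.09  0.51 -0.55  1.73  0.31  0.99 -0.97]
tool x [0.382 0.924 0.002] y [ 0.924 -0.382  0.002]
```

Emit:
nudge_tcp(
  plan=[0,0,0,0,0,0,0,0,0,0,0,0,0,0,0,0,0,0,0,0,0,0,0,0,0,0,0,0,0,0,0,0,0,0,0,0,0,0,0,0,0,0,0,0,0,0,0,0],
  jaw=0,
  squeeze=60,
)

```text
clock: 15.05
tcp_pos: [0.5851, 0.1607, 0.1871]
ee_rot: [2.61, 1.743, 0.008]
ft_force: [0.3, -1.8, 6.6]
finger_gap: 0.0273
grip_force: 61.1
```

Emit:
nudge_tcp(
  plan=[0,0,-0.0067,0,0,0,0,0,-0.01,0,0,0,0,0,-0.01,0,0,0,0,0,0,0,0,0,0,0,0,0,0,0],
)

```text
clock: 15.55
tcp_pos: [0.5851, 0.1607, 0.193]
ee_rot: [2.611, 1.744, 0.007]
ft_force: [5.7, 0.9, -6.1]
finger_gap: 0.0274
grip_force: 59.7
```

Unlocked and rising; pulling on to near the second stop.

Scaled: -0.006 m is -0.02, -0.005 m is -0.0167.

Emit:
nudge_tcp(
  plan=[0,0,-0.01,0,0,0,0,0,-0.0167,0,0,0,0,0,-0.02,0,0,0,0,0,-0.02,0,0,0,0,0,-0.02,0,0,0,0,0,-0.02,0,0,0,0,0,-0.02,0,0,0,0,0,-0.02,0,0,0,0,0,-0.02,0,0,0,0,0,-0.02,0,0,0,0,0,-0.02,0,0,0,0,0,-0.02,0,0,0,0,0,-0.02,0,0,0,0,0,-0.0167,0,0,0,0,0,-0.0133,0,0,0,0,0,-0.01,0,0,0,0,0,-0.0067,0,0,0,0,0,0,0,0,0,0,0,0,0,0,0],
)

```text
clock: 17.45
tcp_pos: [0.585, 0.1607, 0.2809]
ee_rot: [2.611, 1.744, 0.008]
ft_force: [7.0, 1.6, -5.0]
finger_gap: 0.0273
grip_force: 60.0
```

Emit:
nudge_tcp(
  plan=[0,0,-0.0033,0,0,0,0,0,-0.0033,0,0,0,0,0,-0.0033,0,0,0,0,0,0,0,0,0,0,0,0,0,0,0],
)

```text
clock: 17.95
tcp_pos: [0.585, 0.1607, 0.2836]
ee_rot: [2.611, 1.744, 0.008]
ft_force: [6.1, 1.3, -6.1]
finger_gap: 0.0274
grip_force: 59.8
```

Scaled: -0.001 m is -0.0033.

Emit:
nudge_tcp(
  plan=[0,0,-0.0033,0,0,0,0,0,-0.0033,0,0,0,0,0,-0.0033,0,0,0,0,0,0,0,0,0,0,0,0,0,0,0],
)

```text
clock: 18.45
tcp_pos: [0.585, 0.1607, 0.2866]
ee_rot: [2.611, 1.744, 0.008]
ft_force: [7.5, 2.0, -6.1]
finger_gap: 0.0273
grip_force: 59.8
```

Emit:
nudge_tcp(
  plan=[0,0,-0.0033,0,0,0,0,0,-0.0033,0,0,0,0,0,0,0,0,0,0,0,0,0,0,0,0,0,0,0,0,0,0,0,0,0,0,0,0,0,0,0,0,0,0,0,0,0,0,0],
)

```text
clock: 19.25
tcp_pos: [0.585, 0.1607, 0.2872]
ee_rot: [2.611, 1.744, 0.007]
ft_force: [9.8, 2.6, -13.2]
finger_gap: 0.0272
grip_force: 60.8
```

```bash
python3 - <<'E'
from h import *
import cv2
a=manip.read_camera("scene")["pixels"][80:300,220:420,::-1];b=manip.read_camera("top")["pixels"][190:410,170:370,::-1]
cv2.imwrite("pics/up.png",np.hstack([cv2.resize(a,(400,440)),cv2.resize(b,(400,440))]))
E
```

```text
(no output)
```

View pics/up.png

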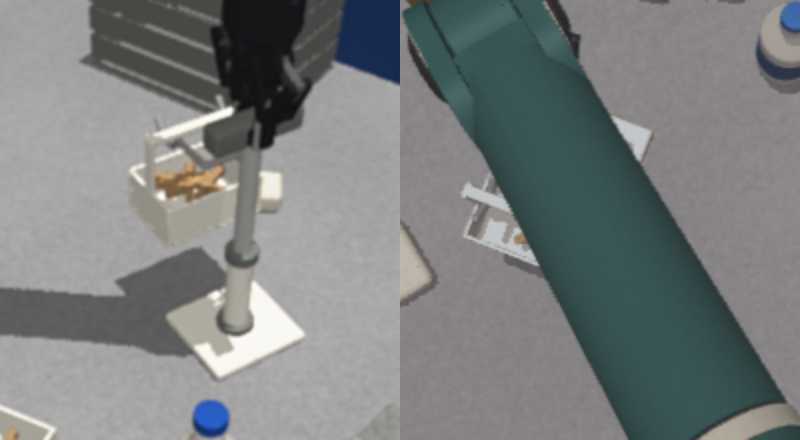

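The column is fully up: the pull force rose to 13 N at the stop after 0.100 m of travel. The basket hangs level on the hook at (190,180) in the left crop, and the fingers hold the grip at (245,125).

```bash
python3 -c "
from cell import manip
print(manip.job_done())"
```

```text
the job is handed in; nothing more can be done
None
```

I handed the job in at about 19 s of the 64 s, with the basket hanging level on the hook and the column at its second stop, held there by the fingers squeezing the grip; the hand-in did not return a verdict.

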